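# Stopper the dye bottle at the shoemaker's bench

### The job

The bottle of edge dye on the shoemaker's bench has been left open and will dry out. Of the two stoppers lying beside it take the one that fits, set it upright into the neck and wedge it tight with a firm push of about 15 newtons straight down; twice that would crack the neck. Leave the bottle standing where it is with the stopper tight in it, and do not disturb the larger stopper, the last, the hammer or the tin.

Things in the scene. Friction and masses are not known exactly. Their poses are not given: they have to be found in the camera images.
- bottle: amber glass bottle, loose, upright on the bench, 0.4 to 0.55 kg, open at the top: body 76 mm in diameter and 96 mm high, sloping shoulder, neck 40 mm in outer diameter that begins 120 mm up and ends in a 44 mm wide lip; whole height 165 mm. Origin at the centre of its foot on the bench, z up
- bottle_rim (a point): centre of the bottle's mouth, level with the top of the lip (165 mm above the bench); axes as the bottle's. The bore is about 30 mm in diameter at the mouth and narrows downwards with the same taper as the plug; the neck is worn, and the depth at which a stopper binds in it cannot be seen: it has to be felt
- stopper: the stopper that fits, 55 g, lying on the bench: octagonal wooden head 46 mm across flats and 22 mm high on a tapered black rubber plug 42 mm long. Origin at the centre of the head's flat underside, where the plug begins; z along the axis from plug to head (up when it stands in a bottle): head at z 0 to +22 mm, plug tip at z -42 mm. Pairs of opposite flats of the head face +-x and +-y
- stopper_top (a point): centre of the head's flat top, 22 mm from the stopper's origin; axes as the stopper's. As the stopper lies at the start it rests on the head's lower edge and the plug's tip, its -x side down, the +y and -y flats upright, the axis dipping 16 degrees towards the tip, its origin 22 mm above the bench. The tip points away from the robot, up to 50 degrees to either side
- stopper_tip (a point): centre of the plug's end, 42 mm from the stopper's origin; 24 mm in diameter here, 32 mm at the head. The plug goes freely into the neck until it binds, its head's underside 3 to 14 mm above the rim: another depth each time. From there a push of 15 N drives it some 0.5 mm farther, and friction holds it. It counts as tight after a push of 10 N or more; over 30 N cracks the neck
- spare: larger stopper of the same make for another bottle, 85 g, too thick for this neck; leave alone: head 54 mm across flats, 22 mm high, plug 42 mm long, 34 mm in diameter at the tip, 42 mm at the head. Origin and axes as for the stopper; it lies likewise, dipping 15 degrees, its origin 26 mm above the bench. The two stoppers may lie in either place, some 200 mm apart
- last: wooden shoe last 255 mm long, 82 mm wide, 112 mm high, standing on its sole to the left, about 0.55 kg; origin under its middle, x towards the toe
- tin: round aluminium polish tin, 83 mm in diameter, 25 mm high, on the bench; origin at the centre of its underside
- hammer: shoemaker's hammer lying on the bench beyond the work, 245 mm long, 33 mm high; origin under the middle of its handle, x towards the head

How it is judged:
By the outcome, as a careful person would: the job done as asked, in the order asked, and still so for the second after the job is handed in, with the robot touching nothing.
It also fails if it takes over 56 s, if anything falls off the work surface, if the arm or the gripper's body presses on something with over 40 N, if the wrist force passes 120 N, or if a joint passes its speed limit or range.

### The arm

A 6-joint arm with a two-finger parallel gripper is mounted at the origin on the work surface. World frame = base frame: x ahead of the robot, y to its left, z up, the work surface at z = 0. Lengths are in m, angles in degrees, forces in N, time in s.
With the tool pointing down it reaches from about 0.35 to 0.875 m from the base axis. Payload 4.2 kg.
Tool frame: the origin (TCP) lies midway between the tips of the shut fingers; the grasp point (between the pads) lies 19 mm behind it; y points along the fingers, z is the direction in which the jaws open and shut, and the axes are right-handed (so a half turn about y gives the same grasp; the last joint's range is limited). The gripper opens to 87 mm and grips with 3 to 60 N. Pads are 19 mm wide; open, the fingers measure 117 mm over their backs; the gripper's body (75 mm by 190 mm) begins 51 mm behind the grasp point.
Start: joints at [86.379, 22.042, 0.453, 0, -68.411, -14.817], TCP at [0.198, 0.593, 0.223] pointing down, gripper open.
Joint ranges: [-179.83, 179.83], [-69.29, 118.12], [-61.27, 80.66], [-181.25, 117.63], [-171.15, -9.14], [-177.46, 177.46]. Speed limits (degrees/s): [159.86, 159.86, 180, 180, 180, 180].

### API

Orientations are given as [roll, pitch, yaw] about the fixed x, y, z axes, in that order (R = Rz(yaw) Ry(pitch) Rx(roll)).
In Python, from workcell import env gives the robot as it stands. The module is installed in compiled form; this text tells all that it offers. Calls block until the motion is done:
- env.goto(position, orientation): joint-space move of the TCP to a pose.
- env.move_straight(position, rotation=None, rate=0.15, force_limit=None): straight line of the TCP; rotation=None keeps the orientation; rate is the mean speed in m/s. With force_limit (N) it stops when the force on the tool has changed by that much, and returns True; else False.
- env.set_joints(angles): joint-space move.
- env.gripper_to(opening, grasp_force=None): opening from 0.0 (shut) to 1.0 (fully open); grasp_force is the grip in N (None keeps the last); returns when the fingers have stopped.
- env.dwell(seconds).
- env.inverse_kinematics(position, orientation): joint angles nearest the present ones, or None.
- env.read_state(): the state.
- env.grab_frame(name): name is "side" or "top"; returns a dict with "image" (420x560x3 uint8, blue, green, red), "fx", "fy", "cx", "cy" (pixels), "position" and "orientation" of the camera in the world. Camera axes: x right, y up, looking along -z (the intrinsics and any distortion apply to the point x, -y, -z); pixel columns grow to the right and rows downward; lengths in m; the calibration is good to about 2 mm. A picture is of the moment at which its call begins. There is no depth.
A pose or a line that the arm cannot do raises env.Unreachable and nothing moves.
- env.close_job(): hands the job in, once; it reports no verdict.
Trained networks look in a picture, given as the dict that the camera call returned (one of the last four; its "shot" number tells which), for a name from the list of things; names that differ only in an ending like _2 or _b are one class to them, and where a whole thing is asked for, a point or a joint stands for the part that bears it (a point fixed in the world has none). Each returns a list of dicts, best first, with "score" (0 to 1); they miss things now and then, are a little off and sometimes report something else, mostly with a low value. They report only what shows in the picture. A call takes as long as a camera call.
- env.search_frame(picture, thing): "xyz" ([x, y, z] in m, in world coordinates, good to about 4 mm: the middle of the surface that is visible of it).
- env.trace(picture, thing): "mask" (420x560 bool, what is visible of it).
The state is a dict: "clock": time; "joint_positions": joint angles; "qvel": joint speeds; "joint_torque": joint torques, N m; "position": TCP position; "tool_rot": TCP orientation; "force": force on the tool from outside, world axes, zero at the start; "wrist_torque": the same for the moment, N m; "opening": opening from 0.0 (shut) to 1.0 (fully open).
Only numpy, scipy, OpenCV 4.12 (cv2) and the standard library are available. Lean on these libraries where they do the work, as an engineer would, in place of code of your own. Each camera call takes 0.05 s, during which the arm holds its last target. There are 200 camera calls.

## Working session

There is one attempt and no reset: what is moved stays moved. The work goes in short steps, each a Python script; the robot and the scene stay as the last script left them, time stands still between calls to the robot, and variables do not carry over. Pictures are saved under pics/ and viewed, about 8 in all and at most 12, crops included, and the job is handed in when it is done.

```bash
mkdir -p pics; cat > h.py <<'E'
import numpy as np, cv2
from scipy.spatial.transform import Rotation as R
from workcell import env
def rot(o): return R.from_euler('xyz',o,degrees=True).as_matrix()
def proj(f,P):
    c=rot(f["orientation"]).T@(np.asarray(P,float)-f["position"])
    return np.array([f["cx"]+f["fx"]*c[0]/-c[2], f["cy"]+f["fy"]*(-c[1])/-c[2]])
def ray(f,px,z):
    d=rot(f["orientation"])@np.array([(px[0]-f["cx"])/f["fx"],-(px[1]-f["cy"])/f["fy"],-1])
    p=np.array(f["position"]); return p+d*(z-p[2])/d[2]
def save(f,n): cv2.imwrite(f'pics/{n}.png',f["image"])
E
python3 - <<'E'
from h import *
s=env.read_state();print(s)
for n in("side","top"):
    f=env.grab_frame(n);save(f,n+"0")
    print(n,{k:v for k,v in f.items() if k!="image"})
    for t in("bottle","bottle_rim","stopper","stopper_top","stopper_tip","spare","last","tin","hammer"):
        print(t,[(np.round(d["xyz"],3).tolist(),round(d["score"],2)) for d in env.search_frame(f,t)[:3]])
E
```

```text
{'clock': 0.0, 'joint_positions': array([ 8.63773779e+01,  2.20899653e+01,  3.79694257e-01, -2.91673011e-02,
       -6.84094911e+01, -1.48158212e+01]), 'qvel': array([ 0.03046908,  0.09008757, -0.08560614,  0.03960096,  0.03460387,
        0.00094116]), 'joint_torque': array([-5.00939477e-04, -3.90659595e+01,  1.87407517e+01,  4.22008708e+00,
        1.09903776e-02, -1.96154310e-04]), 'position': array([0.19747707, 0.59235301, 0.22146693]), 'tool_rot': array([-8.98772877e+01,  4.42793015e-03,  1.61550800e+02]), 'force': array([-0.21609007, -0.59010254,  1.15434088]), 'wrist_torque': array([ 0.0389427 , -0.01912812, -0.00094489]), 'opening': 1.0041600179560297}
side {'fx': 386.80340036464054, 'fy': 386.80340036464054, 'cx': 280.6820764236141, 'cy': 206.85706467745132, 'position': array([0.38364821, 0.80279084, 0.8070195 ]), 'orientation': array([  49.97603724,   -1.04567521, -160.82685448]), 'shot': 1}
bottle [([0.47, -0.234, 0.093], 0.66)]
bottle_rim [([0.474, -0.23, 0.092], 0.58)]
stopper [([0.543, 0.061, 0.034], 0.6)]
stopper_top [([0.543, 0.058, 0.038], 0.53)]
stopper_tip [([0.537, 0.064, 0.032], 0.61)]
spare [([0.568, 0.272, 0.036], 0.76)]
last [([0.548, 0.457, 0.054], 0.84)]
tin [([0.624, -0.405, 0.028], 0.53)]
hammer [([0.724, -0.06, 0.022], 0.59)]
top {'fx': 522.0321203125974, 'fy': 522.0321203125974, 'cx': 286.03700660145967, 'cy': 202.0088823924699, 'position': array([ 0.35633472, -0.00295146,  1.5601122 ]), 'orientation': array([ 1.16243432e+01,  7.59410686e-02, -8.43361480e+01]), 'shot': 2}
bottle [([0.471, -0.251, 0.112], 0.74)]
bottle_rim [([0.469, -0.254, 0.109], 0.77)]
stopper [([0.542, 0.047, 0.034], 0.77)]
stopper_top []
stopper_tip [([0.541, 0.048, 0.034], 0.8)]
spare [([0.563, 0.257, 0.037], 0.69)]
last [([0.56, 0.423, 0.05], 0.94)]
tin [([0.622, -0.424, 0.025], 0.94)]
hammer [([0.734, -0.068, 0.022], 0.77), ([0.559, 0.424, 0.052], 0.46)]
```

View pics/side0.png

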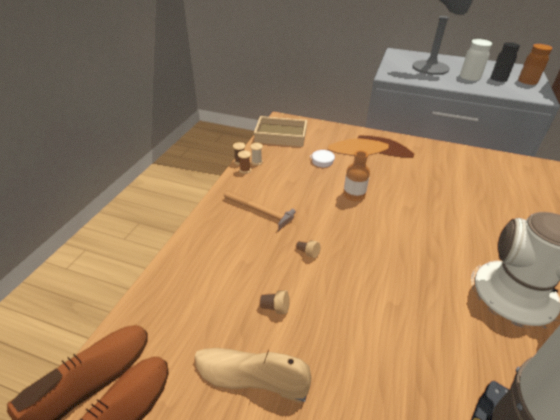

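View pics/top0.png

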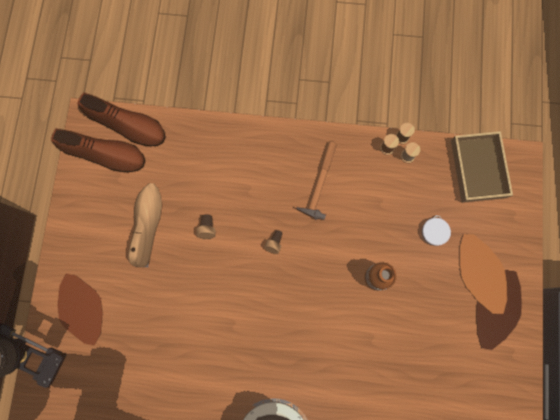

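The side view shows the small stopper at (308,248), the spare at (275,302), the bottle at (357,177) and the hammer head at (287,218). The top view shows them at (274,242), (205,226), (381,276) and (316,214). So the right-hand stopper, nearer the bottle, is the small one. Next I fit the silhouettes.

```bash
cat >> h.py <<'E'
from scipy.optimize import minimize
def ring(r,z,n=24,ph=0): 
    a=np.arange(n)*2*np.pi/n+ph; return np.c_[r*np.cos(a),r*np.sin(a),np.full(n,z)]
h8=.023/np.cos(np.pi/8)
STOP=[np.r_[ring(h8,0,8,np.pi/8),ring(h8,.022,8,np.pi/8)],np.r_[ring(.016,0),ring(.012,-.042)]]
h8b=.027/np.cos(np.pi/8)
SPARE=[np.r_[ring(h8b,0,8,np.pi/8),ring(h8b,.022,8,np.pi/8)],np.r_[ring(.021,0),ring(.017,-.042)]]
BOT=[np.r_[ring(.038,0),ring(.038,.096)],np.r_[ring(.038,.096),ring(.02,.120)],np.r_[ring(.02,.12),ring(.02,.16)],np.r_[ring(.022,.158),ring(.022,.165)]]
def sil(f,parts,p,M,S=4):
    m=np.zeros((420*S,560*S),np.uint8)
    for q in parts:
        u=np.array([proj(f,p+M@v) for v in q])
        cv2.fillConvexPoly(m,cv2.convexHull(np.round((u+.5)*S).astype(np.int32)),1)
    return m>0
def lying(th,dip):   # th: direction of tip in plane (deg); -x side down
    t,d=np.radians([th,dip]); z=-np.array([np.cos(t)*np.cos(d),np.sin(t)*np.cos(d),-np.sin(d)])
    y=np.cross(z,[0,0,1.]); y/=np.linalg.norm(y)
    x=np.cross(y,z)
    if x[2]<0: x,y=-x,-y
    return np.c_[x,y,z]
def fit(fs,thing,parts,pose,x0,step):
    ms=[]
    for f in fs:
        d=env.trace(f,thing); ms.append(cv2.resize(d[0]["mask"].astype(np.uint8),None,fx=4,fy=4,interpolation=cv2.INTER_NEAREST)>0)
        print(thing,d[0]["score"],d[0]["mask"].sum())
    def cost(x,sep=False):
        p,M=pose(x); c=[]
        for f,m in zip(fs,ms):
            s=sil(f,parts,p,M); c.append(1-(s&m).sum()/(s|m).sum())
        return c if sep else sum(c)
    x0=np.array(x0,float); n=len(x0)
    r=minimize(cost,x0,method='Nelder-Mead',options=dict(initial_simplex=np.r_[[x0],x0+np.diag(step)],maxiter=120,xatol=1e-4,fatol=1e-4))
    print(np.round(r.x,4),np.round(cost(r.x,True),3)); return r.x
E
cat > m.py <<'E'
from h import *
S,T=env.grab_frame("side"),env.grab_frame("top")
ps=lambda x:(np.array([x[0],x[1],.022]),lying(x[2],16))
pp=lambda x:(np.array([x[0],x[1],.026]),lying(x[2],15))
pb=lambda x:(np.array([x[0],x[1],0]),np.eye(3))
for fs in([S,T],[S],[T]):
    fit(fs,"stopper",STOP,ps,[.54,.05,-10],[.01,.01,25])
    fit(fs,"bottle",BOT,pb,[.47,-.25],[.01,.01])
E
time python3 m.py
```

```text
stopper 0.62 289
stopper 0.58 250
[  0.5437   0.0532 -14.7457] [0.132 0.157]
bottle 0.88 1000
bottle 0.92 741
[ 0.4751 -0.2598] [0.062 0.047]
stopper 0.62 289
[  0.5436   0.0542 -15.0863] [0.127]
bottle 0.88 1000
[ 0.4762 -0.2634] [0.048]
stopper 0.58 250
[  0.5446   0.0521 -14.6474] [0.16]
bottle 0.92 741
[ 0.4738 -0.2592] [0.037]
real	0m18.691s
user	0m11.817s
sys	0m1.155s
```

```bash
cat >> h.py <<'E'
def toolM(Ms,b,flip):
    """tool axes (columns) for stopper rotation Ms; b = tilt from stopper axis"""
    b=np.radians(b); y=-np.cos(b)*Ms[:,2]-np.sin(b)*Ms[:,0]; z=Ms[:,1]*flip
    return np.c_[np.cross(y,z),y,z]
def eul(M): return R.from_matrix(M).as_euler('xyz',degrees=True)
def rz(a): return R.from_euler('z',a,degrees=True).as_matrix()
TOFF=np.array([0,0,.003])    # TCP in stopper frame, at the grasp
E
python3 - <<'E'
from h import *
Ms=lying(-15,16); P=np.array([.544,.0531,.022]); print(Ms.round(2))
B=np.array([.4745,-.260,.165])
for b in(14,24,34):
  for fl in(1,-1):
    M=toolM(Ms,b,fl); t=P+Ms@TOFF
    q=env.inverse_kinematics(t,eul(M)); q2=env.inverse_kinematics(t-.1*M[:,1],eul(M))
    ok=[]
    for a in range(-180,180,30):
        Mf=rz(a); Mt=toolM(Mf,b,fl)
        qs=[env.inverse_kinematics(B+[0,0,h]+Mf@TOFF,eul(Mt)) for h in(.0,.1)]
        if all(x is not None for x in qs): ok.append((a,qs[1].round().tolist() if hasattr(qs[1],'round') else np.round(qs[1]).tolist()))
    print(b,fl,None if q is None else np.round(q),None if q2 is None else np.round(q2))
    for o in ok: print('   ',o)
E
```

```text
[[ 0.27  0.26 -0.93]
 [-0.07  0.97  0.25]
 [ 0.96 -0.    0.28]]
14 1 None None
    (-180, [-13.0, 6.0, -14.0, -4.0, -56.0, 105.0])
    (-150, [-18.0, 9.0, -8.0, -12.0, -64.0, 142.0])
    (-90, [-20.0, 16.0, 2.0, -13.0, -81.0, -158.0])
    (-60, [-17.0, 19.0, 5.0, -9.0, -86.0, -131.0])
    (-30, [-14.0, 20.0, 4.0, -4.0, -87.0, -106.0])
    (0, [-10.0, 19.0, 0.0, 2.0, -85.0, -80.0])
    (30, [-7.0, 17.0, -5.0, 8.0, -79.0, -56.0])
    (60, [-4.0, 13.0, -12.0, 13.0, -72.0, -31.0])
    (90, [-4.0, 9.0, -18.0, 16.0, -63.0, -3.0])
    (120, [-5.0, 6.0, -21.0, 14.0, -56.0, 28.0])
    (150, [-9.0, 5.0, -20.0, 6.0, -53.0, 65.0])
14 -1 None None
    (-180, [-13.0, 6.0, -14.0, -4.0, -56.0, -75.0])
    (-150, [-18.0, 9.0, -8.0, -12.0, -64.0, -38.0])
    (-120, [-20.0, 13.0, -2.0, -14.0, -73.0, -6.0])
    (-90, [-20.0, 16.0, 2.0, -13.0, -81.0, 22.0])
    (-60, [-17.0, 19.0, 5.0, -9.0, -86.0, 49.0])
    (-30, [-14.0, 20.0, 4.0, -4.0, -87.0, 74.0])
    (0, [-10.0, 19.0, 0.0, 2.0, -85.0, 100.0])
    (30, [-7.0, 17.0, -5.0, 8.0, -79.0, 124.0])
    (60, [-4.0, 13.0, -12.0, 13.0, -72.0, 149.0])
    (90,
[... 1717 characters left out ...]
 17.0, -18.0, 29.0, -77.0, -45.0])
    (90, [4.0, 8.0, -33.0, 41.0, -59.0, -29.0])
    (120, [-1.0, 0.0, -44.0, 50.0, -38.0, -7.0])
34 -1 None None
    (-180, [-18.0, -0.0, -23.0, -17.0, -36.0, -61.0])
    (-150, [-30.0, 7.0, -8.0, -34.0, -61.0, -16.0])
    (-120, [-33.0, 16.0, 3.0, -34.0, -81.0, 10.0])
    (-90, [-30.0, 24.0, 13.0, -29.0, -97.0, 31.0])
    (-60, [-24.0, 29.0, 18.0, -20.0, -107.0, 53.0])
    (-30, [-16.0, 31.0, 17.0, -8.0, -109.0, 76.0])
    (0, [-9.0, 29.0, 9.0, 5.0, -104.0, 98.0])
    (30, [-2.0, 24.0, -3.0, 17.0, -92.0, 118.0])
    (60, [3.0, 17.0, -18.0, 29.0, -77.0, 135.0])
    (90, [4.0, 8.0, -33.0, 41.0, -59.0, 151.0])
    (120, [-1.0, 0.0, -44.0, 50.0, -38.0, 173.0])
```

```bash
python3 - <<'E'
from h import *
Ms=lying(-15,16); P=np.array([.544,.0531,.022])
B=np.array([.4745,-.260,.165])
for b in(40,45,50,55,60,74):
    fl=-1
    M=toolM(Ms,b,fl); t=P+Ms@TOFF
    q=[env.inverse_kinematics(t-s*M[:,1]+[0,0,h],eul(M)) for s,h in((0,0),(.08,0),(0,.12),(.03,.1))]
    print(b,[None if x is None else np.round(x).tolist() for x in q])
    for a in range(-180,180,30):
        Mf=rz(a); Mt=toolM(Mf,b,fl)
        qs=[env.inverse_kinematics(B+[0,0,h]+Mf@TOFF,eul(Mt)) for h in(.0,.1)]
        if all(x is not None for x in qs): print('    ',a,np.round(qs[1]).tolist())
E
```

```text
40 [None, None, None, None]
     -180 [-21.0, -1.0, -24.0, -25.0, -32.0, -52.0]
     -150 [-35.0, 8.0, -8.0, -41.0, -62.0, -9.0]
     -120 [-36.0, 18.0, 4.0, -40.0, -84.0, 13.0]
     -90 [-32.0, 26.0, 15.0, -34.0, -101.0, 32.0]
     -60 [-25.0, 32.0, 22.0, -23.0, -112.0, 52.0]
     -30 [-17.0, 34.0, 20.0, -9.0, -115.0, 76.0]
     0 [-8.0, 32.0, 12.0, 6.0, -109.0, 98.0]
     30 [-1.0, 27.0, -3.0, 19.0, -96.0, 117.0]
     60 [5.0, 19.0, -20.0, 33.0, -79.0, 131.0]
     90 [5.0, 9.0, -37.0, 48.0, -60.0, 144.0]
     120 [-4.0, -1.0, -50.0, 67.0, -36.0, 159.0]
45 [None, None, [13.0, 8.0, -56.0, 90.0, -13.0, -25.0], [16.0, 6.0, -57.0, 84.0, -15.0, -22.0]]
     -180 [-24.0, -2.0, -23.0, -35.0, -31.0, -42.0]
     -150 [-39.0, 9.0, -8.0, -48.0, -63.0, -3.0]
     -120 [-39.0, 19.0, 5.0, -44.0, -87.0, 16.0]
     -90 [-34.0, 28.0, 17.0, -37.0, -105.0, 33.0]
     -60 [-26.0, 34.0, 24.0, -26.0, -117.0, 52.0]
     -30 [-17.0, 37.0, 23.0, -11.0, -120.0, 75.0]
     0 [-8.0, 35.0, 13.0, 6.0, -113.0, 98.0]
     30 [-0.0, 29.0, -3.0, 21.0, -99.0, 116.0]
     60 [6.0, 20.0, -21.0, 36.0, -81.0, 128.0]
    
[... 1916 characters left out ...]
]
74 [[23.0, 27.0, -25.0, 0.0, -38.0, 52.0], [23.0, 21.0, -20.0, 0.0, -49.0, 52.0], [23.0, 18.0, -18.0, 0.0, -54.0, 52.0], [23.0, 18.0, -17.0, 0.0, -55.0, 52.0]]
     -180 [-58.0, 6.0, -29.0, -95.0, -55.0, 31.0]
     -150 [-57.0, 18.0, -12.0, -77.0, -80.0, 28.0]
     -120 [-52.0, 29.0, 6.0, -66.0, -102.0, 29.0]
     -90 [-43.0, 39.0, 23.0, -58.0, -123.0, 32.0]
     -60 [-32.0, 46.0, 35.0, -46.0, -141.0, 43.0]
     -30 [-19.0, 50.0, 33.0, -19.0, -146.0, 71.0]
     0 [-7.0, 48.0, 18.0, 10.0, -133.0, 99.0]
     30 [2.0, 41.0, -4.0, 30.0, -115.0, 112.0]
     60 [9.0, 31.0, -27.0, 48.0, -95.0, 114.0]
     90 [9.0, 19.0, -51.0, 76.0, -78.0, 110.0]
     150 [-55.0, -1.0, -45.0, -135.0, -35.0, 58.0]
```

```bash
cat >> h.py <<'E'
BT,FL=68,-1
TOFF=np.array([-.011,0,.009])
E
python3 - <<'E'
from h import *
Ms=lying(-15,16); P=np.array([.544,.0531,.022])
M=toolM(Ms,BT,FL); t=P+Ms@TOFF
for p in (t,t+[0,0,.1],t+[0,0,.23],):
    print(p.round(3),np.round(env.inverse_kinematics(p,eul(M)),0))
env.goto(t+[0,0,.23],eul(M))
env.move_straight(t+[0,0,.06],rate=.2)
hit=env.move_straight(t,rate=.06,force_limit=6)
s=env.read_state();print(hit,s["clock"],s["position"]-t)
env.gripper_to(0,45)
s=env.read_state();print(s["opening"]*.087,s["position"]-t,s["force"])
env.move_straight(t+[0,0,.3],rate=.2)
s=env.read_state();print(s["opening"]*.087,s["clock"],s["position"],s["force"])
save(env.grab_frame("side"),"lift")
E
```

```text
[0.533 0.056 0.014] [ 26.  26. -34.   9. -26.  42.]
[0.533 0.056 0.114] [ 26.  17. -27.   6. -41.  45.]
[0.533 0.056 0.244] [ 26.  10. -16.   5. -60.  47.]
False 5.9083 [0.00035413 0.00016422 0.00035427]
0.04568093031888907 [ 4.88901117e-06 -1.77233205e-05  1.27565374e-05] [ 0.43181966 -0.3677665   0.14015421]
0.045449494074655615 8.3333 [0.53214088 0.05599007 0.31264342] [-0.00703759 -0.25946656 -0.37718014]
```

```bash
python3 - <<'E'
from h import *
B=np.array([.4745,-.2598,.165])
for a in(-150,-135,-120,-105,-90,60,90):
    M=toolM(rz(a),BT,FL); o=rz(a)@TOFF
    qs=[env.inverse_kinematics(p+o,eul(M)) for p in([.42,-.0,.36],B+[0,0,.195],B+[0,0,.1],B+[0,0,.005])]
    print(a,[None if q is None else np.round(q).tolist() for q in qs])
E
```

```text
-150 [[-22.0, -18.0, -27.0, -69.0, -52.0, -6.0], [-52.0, 8.0, -4.0, -70.0, -78.0, 9.0], [-53.0, 15.0, -11.0, -72.0, -75.0, 22.0], [-54.0, 24.0, -15.0, -76.0, -72.0, 35.0]]
-135 [[-30.0, -9.0, -21.0, -71.0, -72.0, 6.0], [-51.0, 15.0, 4.0, -67.0, -92.0, 12.0], [-52.0, 21.0, -2.0, -67.0, -87.0, 24.0], [-52.0, 28.0, -7.0, -68.0, -83.0, 35.0]]
-120 [[-31.0, -1.0, -14.0, -68.0, -86.0, 13.0], [-49.0, 21.0, 12.0, -65.0, -104.0, 15.0], [-49.0, 26.0, 6.0, -63.0, -99.0, 26.0], [-49.0, 33.0, 2.0, -62.0, -93.0, 36.0]]
-105 [[-28.0, 6.0, -8.0, -65.0, -97.0, 17.0], [-46.0, 26.0, 21.0, -62.0, -116.0, 18.0], [-45.0, 31.0, 14.0, -58.0, -109.0, 29.0], [-45.0, 38.0, 10.0, -56.0, -103.0, 38.0]]
-90 [[-24.0, 12.0, -1.0, -62.0, -107.0, 22.0], [-42.0, 31.0, 29.0, -60.0, -127.0, 22.0], [-41.0, 36.0, 21.0, -54.0, -120.0, 32.0], [-40.0, 42.0, 17.0, -50.0, -113.0, 41.0]]
60 [[37.0, 22.0, -15.0, 24.0, -117.0, 111.0], [8.0, 22.0, -21.0, 48.0, -99.0, 126.0], [8.0, 27.0, -27.0, 47.0, -92.0, 117.0], [8.0, 34.0, -31.0, 47.0, -84.0, 109.0]]
90 [[47.0, 12.0, -34.0, 40.0, -102.0, 119.0], [8.0, 9.0, -42.0, 70.0, -78.0, 129.0], [7.0, 16.0, -49.0, 74.0, -73.0, 116.0], [5.0, 24.0, -54.0, 81.0, -69.0, 102.0]]
```

View pics/lift.png

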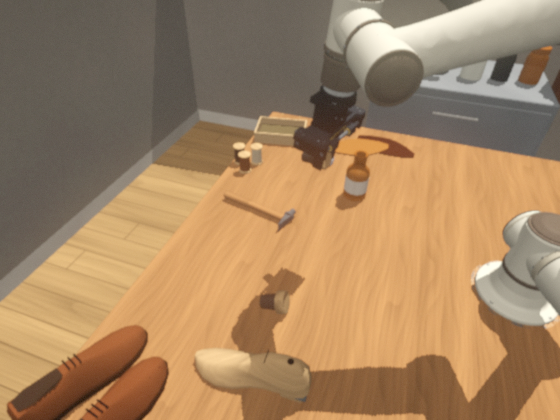

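The stopper is in the fingers at about (318,155), its spot on the bench is empty, and nothing else has moved. Now I turn it upright and bring it above the bottle.

```bash
python3 - <<'E'
from h import *
B=np.array([.4745,-.2598,.165]); a=-120
Mf=rz(a); M=toolM(Mf,BT,FL); o=Mf@TOFF
env.goto(np.array([.42,0,.36])+o,eul(M))
s=env.read_state();print(s["clock"],s["opening"]*.087)
env.goto(B+[0,0,.12]+o,eul(M))
env.dwell(.3)
s=env.read_state();print(s["clock"],s["position"]-(B+[0,0,.12]+o),s["force"],s["opening"]*.087)
S,T=env.grab_frame("side"),env.grab_frame("top")
tc=s["position"]; Mt=rot(s["tool_rot"]); print(R.from_matrix(Mt.T@M).magnitude()*57.3)
pb=lambda x:(np.array([x[0],x[1],0]),np.eye(3))
# head's and tip's pixel check
for n,f in(("S",S),("T",T)):
    for t in("stopper","stopper_tip","stopper_top","bottle"):
        d=env.trace(f,t)
        if d:
            m=d[0]["mask"]; print(n,t,d[0]["score"],m.sum(),np.argwhere(m).mean(0)[::-1].round(1))
    for p in([0,0,0],[0,0,.022],[0,0,-.042]): print(n,'pred',p,proj(f,tc-o+np.array(p)).round(1))
for fs in([S],[T]): fit(fs,"bottle",BOT,pb,[.474,-.26],[.01,.01])
def crop(f,c,w=90,h=75,k=4):
    im=f["image"].copy(); x,y=int(c[0])-w//2,int(c[1])-h//2; x=max(x,0);y=max(y,0)
    im=cv2.resize(im[y:y+h,x:x+w],None,fx=k,fy=k,interpolation=cv2.INTER_CUBIC); return im
q=tc-o+[0,0,-.04]
# overlay predicted outline
out=[]
for f in(S,T):
    im=crop(f,proj(f,q)); c=proj(f,q); x,y=max(int(c[0])-45,0),max(int(c[1])-37,0)
    m=sil(f,STOP,tc-o,Mf).astype(np.uint8)
    cs,_=cv2.findContours(m,cv2.RETR_EXTERNAL,cv2.CHAIN_APPROX_NONE)
    im2=im.copy(); cv2.drawContours(im2,[cc-np.array([x*4,y*4]) for cc in cs],-1,(0,255,0),1)
    out.append(np.vstack([im,im2])[:600])
h=min(o_.shape[0] for o_ in out); cv2.imwrite("pics/above.png",np.hstack([o_[:h] for o_ in out]))
save(S,"sA");save(T,"tA")
E
```

```text
9.5417 0.04556767625742973
10.9083 [-7.94345642e-07  8.64085128e-04  1.00353852e-03] [ 0.87696659  0.21100821 -0.55232234] 0.04560360140926587
0.11636190331110971
S stopper 0.73 292 [366.9 117.8]
S stopper_tip 0.73 4267 [255.2 371.1]
S stopper_top 0.78 281 [367.  118.4]
S bottle 0.92 1070 [356.4 176.9]
S pred [0, 0, 0] [367.5 117.2]
S pred [0, 0, 0.022] [368.7 110.3]
S pred [0, 0, -0.042] [365.2 130.1]
T stopper 0.59 336 [397.9 270.8]
T stopper_tip 0.59 337 [398.3 270.9]
T stopper_top 0.84 335 [398.1 270.5]
T pred [0, 0, 0] [396.6 270.5]
T pred [0, 0, 0.022] [398.5 269.9]
T pred [0, 0, -0.042] [393.1 271.8]
bottle 0.92 1070
[ 0.4777 -0.2624] [0.062]Traceback (most recent call last):
  File "<stdin>", line 19, in <module>
  File "h.py", line 35, in fit
    d=env.trace(f,thing); ms.append(cv2.resize(d[0]["mask"].astype(np.uint8),None,fx=4,fy=4,interpolation=cv2.INTER_NEAREST)>0)
                                               ~^^^
IndexError: list index out of range
```

```bash
python3 - <<'E'
from h import *
a=-120; Mf=rz(a); o=Mf@TOFF
s=env.read_state(); tc=s["position"]
S,T=env.grab_frame("side"),env.grab_frame("top")
# x: world dx,dy,dz of origin, tilt about stopper y (pinch axis)
ph=lambda x:(tc-o+x[:3],Mf@R.from_euler('y',x[3],degrees=True).as_matrix())
x=fit([S,T],"stopper",STOP,ph,[0,0,0,0],[.004,.004,.004,8])
p,M=ph(x); print("tip",p-.042*M[:,2]); print("nominal tip",tc-o-[0,0,.042])
out=[]
for f in(S,T):
    c=proj(f,tc-o+[0,0,-.03]).astype(int); x0,y0=c-[50,50] if f is T else c-[50,35]
    im=cv2.resize(f["image"][y0:y0+100,x0:x0+100],None,fx=4,fy=4,interpolation=cv2.INTER_CUBIC)
    for parts,pp,MM,col in((STOP,p,M,(0,255,0)),(BOT,np.array([.4745,-.2598,0]),np.eye(3),(255,255,0))):
        cs,_=cv2.findContours(sil(f,parts,pp,MM).astype(np.uint8),cv2.RETR_EXTERNAL,cv2.CHAIN_APPROX_NONE)
        cv2.drawContours(im,[k-np.array([x0*4,y0*4]) for k in cs],-1,col,1)
    out.append(im)
cv2.imwrite("pics/above.png",np.hstack(out))
E
```

```text
stopper 0.81 286
stopper 0.53 311
[ 5.0000e-04 -6.0000e-04 -1.6000e-03 -3.0325e+00] [0.138 0.132]
tip [ 0.47383921 -0.26240962  0.24139172]
nominal tip [ 0.47448138 -0.25984927  0.24292333]
```

View pics/above.png

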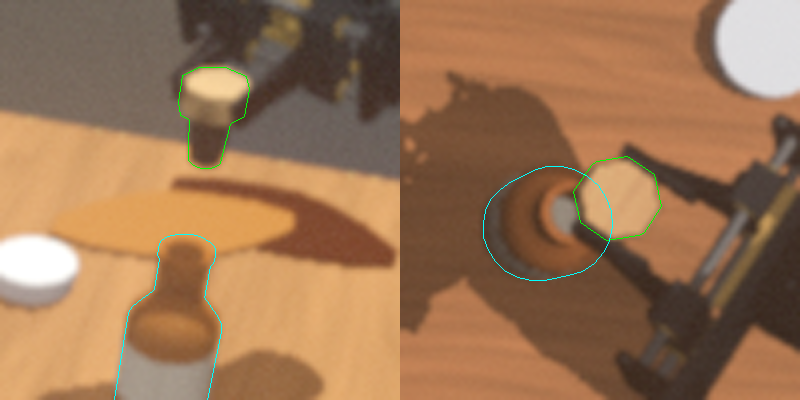

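The outlines match in both views. The stopper at (215,120) in the crop hangs upright over the bottle's mouth at (187,243), and the rest stays clear. Now I go in slowly and feel for contact.

```bash
python3 - <<'E'
from h import *
B=np.array([.4745,-.2590,.165]); a=-120; Mf=rz(a); M=toolM(Mf,BT,FL); o=Mf@TOFF
env.move_straight(B+[0,0,.052]+o,rate=.06); env.dwell(.3)
f0=np.mean([ (env.dwell(.05),env.read_state()["force"])[1] for _ in range(4)],0)
def st(n,h=None):
    s=env.read_state(); print(n,h,round(s["clock"],2),"org-rim mm",((s["position"]-o-B)*1e3).round(2),"dF",(s["force"]-f0).round(2),"open",round(s["opening"]*87,2)); return s
st("pre")
h=env.move_straight(B+[0,0,.018]+o,rate=.025,force_limit=3); st("mouth",h)
if not h:
    h=env.move_straight(B+[0,0,.001]+o,rate=.012,force_limit=4); st("bind",h); env.dwell(.3); st("settled")
E
```

```text
pre None 13.49 org-rim mm [-1.000e-02  0.000e+00  5.206e+01] dF [0.36 0.1  0.65] open 45.46
mouth False 15.0 org-rim mm [ 0.04 -0.03 18.12] dF [ 0.42 -0.13 -0.43] open 45.48
bind True 16.16 org-rim mm [0.74 0.41 3.18] dF [ 1.15 -0.31  2.37] open 45.49
settled None 16.46 org-rim mm [0.78 0.49 3.14] dF [ 2.52 -1.05  2.56] open 45.4
```

```bash
python3 - <<'E'
from h import *
out=[]
for n in("side","top"):
    f=env.grab_frame(n); c=proj(f,[.4745,-.259,.17]).astype(int); x0,y0=c-30
    out.append(cv2.resize(f["image"][y0:y0+60,x0:x0+60],None,fx=6.6,fy=6.6,interpolation=cv2.INTER_CUBIC))
cv2.imwrite("pics/in.png",np.hstack(out))
E
```

```text
(no output)
```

View pics/in.png

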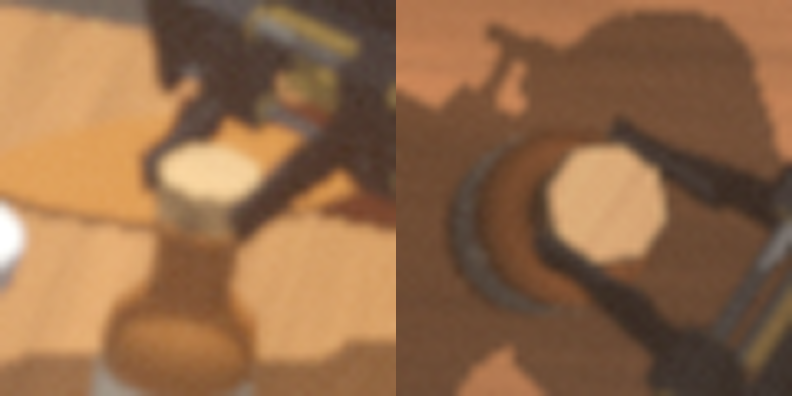

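The stopper sits in the neck, head just above the lip at (205,235) in the side crop, with the near finger close to the lip. I'll release and push on the top of the head with shut fingers, so that no force goes into the lip.

```bash
python3 - <<'E'
from h import *
a=-120; M=toolM(rz(a),BT,FL); s=env.read_state(); p=s["position"]
env.gripper_to(.75); s=env.read_state(); print(s["clock"],s["opening"])
env.move_straight(p-.11*M[:,1],rate=.12)
env.move_straight(p-.11*M[:,1]+[0,0,.1],rate=.2)
env.gripper_to(0,20)
S,T=env.grab_frame("side"),env.grab_frame("top")
ph=lambda x:(np.array([x[0],x[1],.165+x[2]]),rz(a))
x=fit([S,T],"stopper_top",STOP,ph,[.4745,-.26,.005],[.005,.005,.006])
x=fit([T],"stopper_top",STOP,lambda x:ph([x[0],x[1],.004]),[.4745,-.26],[.005,.005])
print(env.read_state()["clock"])
for yaw in range(-180,180,30):
    q=[env.inverse_kinematics(np.array([.4745,-.26,z]),[-90,0,yaw]) for z in(.19,.28)]
    if q[0] is not None and q[1] is not None: print(yaw,np.round(q[1]))
c=proj(S,[.4745,-.259,.15]).astype(int)
cv2.imwrite("pics/rel.png",cv2.resize(S["image"][c[1]-40:c[1]+40,c[0]-40:c[0]+40],None,fx=5,fy=5,interpolation=cv2.INTER_CUBIC))
E
```

```text
17.2333 0.7470146556383672
stopper_top 0.52 166
stopper_top 0.53 266
[ 0.4749 -0.2596 -0.0005] [0.415 0.097]
stopper_top 0.53 266
[ 0.4736 -0.2575] [0.099]
20.45
-180 [-12.  12.  -6.   0. -72. 102.]
-150 [-12.  12.  -6.   0. -72. 132.]
-120 [-12.  12.  -6.   0. -72. 162.]
-90 [ -12.   12.   -6.    0.  -72. -168.]
-60 [ -12.   12.   -6.   -0.  -72. -138.]
-30 [ -12.   12.   -6.   -0.  -72. -108.]
0 [-12.  12.  -6.  -0. -72. -78.]
30 [-12.  12.  -6.   0. -72. -48.]
60 [-12.  12.  -6.   0. -72. -18.]
90 [-12.  12.  -6.   0. -72.  12.]
120 [-12.  12.  -6.   0. -72.  42.]
150 [-12.  12.  -6.   0. -72.  72.]
```

View pics/rel.png

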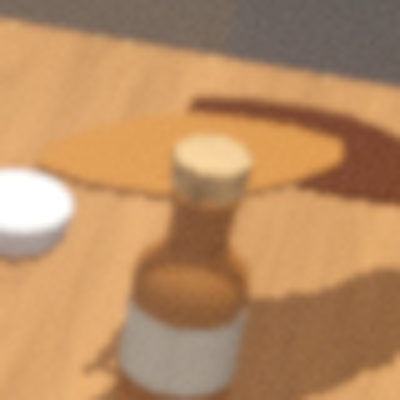

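The stopper stands upright in the neck at (212,165) in the crop. Now the push.

```bash
python3 - <<'E'
from h import *
c=np.array([.4742,-.2590]); O=[-90,0,120]
env.goto(np.r_[c,.30],O)
env.move_straight(np.r_[c,.215],rate=.1); env.dwell(.4)
f0=np.mean([(env.dwell(.05),env.read_state()["force"])[1] for _ in range(6)],0)
pk=0
def st(n,h=None):
    s=env.read_state(); print(n,h,round(s["clock"],2),(s["position"]*1e3).round(2),"dF",(s["force"]-f0).round(2)); return s
st("pre")
h=env.move_straight(np.r_[c,.178],rate=.008,force_limit=4); st("touch",h); env.dwell(.2); s=st("settled")
if h:
    z=s["position"][2]
    h=env.move_straight(np.r_[c,z-.008],rate=.004,force_limit=14); st("push",h); env.dwell(.2); st("settled")
E
```

```text
pre None 23.15 [ 474.19 -259.    215.  ] dF [-0.13  0.21  0.44]
touch True 26.02 [ 474.25 -259.29  190.23] dF [0.82 0.18 4.43]
settled None 26.22 [ 474.21 -259.32  190.19] dF [ 0.18 -0.68  5.46]
push True 27.21 [ 475.05 -260.03  189.81] dF [-0.4  -0.58  1.9 ]
settled None 27.41 [ 475.1  -260.13  189.82] dF [ 0.06 -0.92  1.47]
```

```bash
python3 - <<'E'
from h import *
f0z=env.read_state()["force"][2]-1.6
p=env.read_state()["position"]
for i in range(14):
    h=env.move_straight(p-[0,0,.0005*(i+1)],rate=.005,force_limit=10)
    s=env.read_state(); f=[s["force"][2]-f0z]
    env.dwell(.1); s=env.read_state(); f.append(s["force"][2]-f0z)
    print(i,h,round(s["clock"],2),(s["position"]*1e3).round(2),np.round(f,1))
    if max(f)>=13 or h: break
E
```

```text
0 False 27.78 [ 475.19 -260.21  189.79] [5.4 5.4]
1 False 28.13 [ 475.21 -260.26  189.77] [7.8 6.7]
2 False 28.48 [ 475.27 -260.31  189.73] [9.8 8.9]
3 False 28.83 [ 475.4  -260.4   189.76] [12. 11.]
4 False 29.18 [ 475.58 -260.52  189.75] [13.2 13.1]
```

```bash
python3 - <<'E'
from h import *
p=env.read_state()["position"]; f1=env.read_state()["force"][2]-13.1
h=env.move_straight(np.r_[p[:2],.1867],rate=.004,force_limit=7); env.dwell(.3)
s=env.read_state(); print(h,s["force"][2]-f1,s["position"])
env.move_straight(np.r_[p[:2],.30],rate=.06)
env.goto(np.array([.36,.12,.38]),[-90,0,120])
env.dwell(.3); print(env.read_state()["clock"])
S,T=env.grab_frame("side"),env.grab_frame("top")
pb=lambda x:(np.array([x[0],x[1],0]),np.eye(3))
fit([S,T],"bottle",BOT,pb,[.474,-.26],[.01,.01])
for t in("spare","last","tin","hammer"): print(t,[np.round(d["xyz"],3).tolist() for d in env.search_frame(T,t)[:1]])
c=proj(S,[.4745,-.259,.15]).astype(int)
A=cv2.resize(S["image"][c[1]-40:c[1]+40,c[0]-40:c[0]+40],(400,400),interpolation=cv2.INTER_CUBIC)
Bm=cv2.resize(T["image"],None,fx=400/560,fy=400/560); Bm=cv2.copyMakeBorder(Bm,0,400-Bm.shape[0],0,0,cv2.BORDER_CONSTANT)
cv2.imwrite("pics/end.png",np.hstack([A,Bm]))
E
```

```text
False 15.761292710008387 [ 0.47628948 -0.26106469  0.18987991]
33.6917
bottle 0.61 945
bottle 0.74 452
[ 0.4747 -0.2593] [0.13 0.39]
spare [[0.563, 0.256, 0.041]]
last [[0.561, 0.424, 0.051]]
tin [[0.623, -0.423, 0.027]]
hammer [[0.73, -0.066, 0.023]]
```

View pics/end.png

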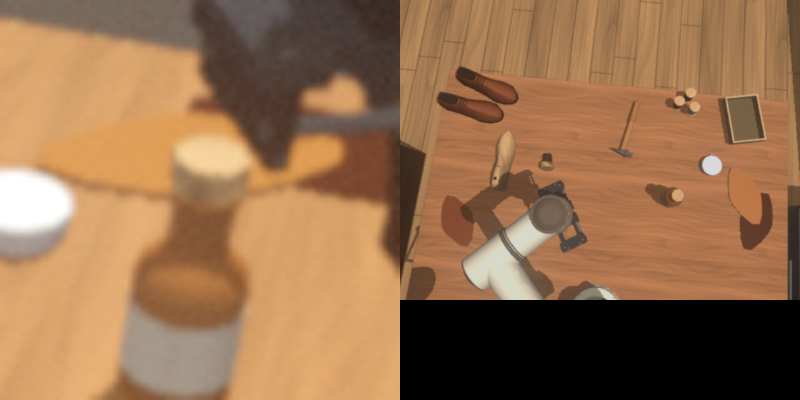

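The side crop shows the stopper upright in the bottle at (212,165). The top view at (675,196) shows the same, with the gripper well clear and everything else in place. I'm handing in.

```bash
python3 -c "
from workcell import env
env.close_job()"
```

```text
the job is handed in; nothing more can be done
```

The smaller stopper is upright and pushed tight in the bottle, and I handed the job in at about 34 s on the robot's clock. I gripped it by the upright flats of its head, turned it upright and lowered it until it bound about 3 mm above the rim. Then I let go and pushed straight down on the head with shut fingers.

- **Push:** The last push measured about 15.8 N, and the stopper did not sink any further.
- **Earlier push:** One push, limited to a 14 N rise, started from about 5 N, so it may have peaked near 19–20 N. I did not record the peak. The reading fell to about 2 N when the arm stopped; the head sank about 0.4 mm in that push. That is still under the 30 N that cracks the neck.
- **Zero offset:** The zero for the last push was carried over from the earlier one, so that figure may be off by about 1 N.
- **Bottle:** It stands within about 1 mm of where it was. That last outline fit was weaker than the first because the stopper now covers the mouth.
- **Other things:** The spare, last and tin read within 1 mm or so of their first heights and positions, except the spare's height at 4 mm. The hammer read within 4 mm. All of that is within the detector's error, and the arm is well clear.

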